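Find the concealed catch of the cutlery box

ROBOT

A 6-joint arm with a two-finger parallel gripper is mounted at the origin on a cart in front of the work surface, level with it; the furniture and walls round the work are solid. World frame = base frame: x ahead of the robot, y to its left, z up, the work surface at z = 0. Lengths are in m, angles in rad, forces in N, time in s.
With the tool pointing down it reaches from about 0.3 to 0.75 m from the base axis. Payload 8.5 kg.
Tool frame: the origin (TCP) lies on the centre line of the jaws, within the pads' length; the fingertips stand 22 mm ahead of it and the grasp point (between the pads) lies 3 mm ahead of it; z points along the fingers, y is the line along which they close (so a half turn about z gives the same grasp; the last joint's range is limited). The gripper opens to 85 mm and grips with 20 to 120 N. Pads are 22 mm wide; open, the fingers measure 114 mm over their backs; the gripper's body (76 mm by 85 mm) begins 54 mm behind the grasp point. The pads swing forward as they close: fully open they stand 13 mm farther back than shut.
Start: joints at [-1.553, 0.381, 1.297, -0, 1.464, -0.215], TCP at [0.127, -0.535, 0.253] pointing down, gripper open.
Joint ranges: [-3.11, 3.11], [-0.89, 2.33], [0.22, 2.48], [-1.42, 4.56], [0.17, 2.85], [-2.88, 2.88]. Speed limits (rad/s): [2.39, 2.39, 3.14, 3.14, 3.14, 3.14].

INTERFACE

Orientations are given as a rotation vector (axis times angle).
In Python, from bench import manip gives the robot as it stands. The module is installed in compiled form; this text tells all that it offers.
- The arm moves only by the tool drive_tool, never from a script. Its argument "moves" is one flat list of numbers, 7 for each row, row after row: the shift along the tool's x, y, z in cm, then the turn, a rotation vector about the tool's x, y, z in degrees, then the opening, from 0 (shut) to 1 (fully open). A call has 1 to 10 rows; each row is the pose to reach, as a shift and turn from the pose commanded when the call began, along the tool's axes at that moment; what a row does not reach only later rows make up. A row lasts 1/12 s, in which the tool goes at most 41.7 mm and 7.16 degrees, less where a joint would pass 70% of its speed; a pose out of reach is approached as far as the arm can. A call with a gripper value outside its range is refused whole. The fingers move at their own pace and stop on an object; the grip force is fixed at half the most. Time passes only in rows, so rows that repeat a pose let the fingers close. It gives the time, the measured TCP pose, the force, the opening and the grip force at its end, in the units of the state.
- manip.read_state(): the state, without advancing time (a new reading comes with each control period).
- manip.read_camera(name): name is "scene" or "top"; returns a dict with "img" (400x640x3 uint8, blue, green, red), "z_map" (400x640 float32, m along the optical axis (not along the pixel's ray), 0 where there is no reading), "fx", "fy", "cx", "cy" (pixels), "R" (3x3) and "t" (3): a world point X has camera coordinates R X + t. Camera axes: x right, y down, z forward; pixel columns grow to the right and rows downward; lengths in m; the calibration is good to about 2 mm. A picture is of the moment at which its call begins.
- manip.job_done(): hands the job in; it is judged then, once.
The state is a dict: "time_s": time; "qpos": joint angles; "qvel": joint speeds; "joint_efforts": joint torques, N m; "position": TCP position; "ee_rot": TCP orientation; "wrist_force": force on the tool from outside, world axes, zero at the start; "torque": the same for the moment, N m; "grip_width": finger opening in m; "finger_force": force on a finger pad.
Only numpy, scipy, OpenCV 4.12 (cv2) and the standard library are available. Lean on these libraries where they do the work, as an engineer would, in place of code of your own. Each camera call takes 0.05 s, during which the arm holds its last target. There are 200 camera calls.

TASK

Open the child-safe cutlery box: one of the six identical inlays in its flat wooden top is the hidden catch, so feel across them gently with the fingertips, find the one that sinks and stays down instead of springing back, and press it fully home; the drawer then runs out by itself and stays out. Do not pull or push the drawer, do not pick up or shift the things standing about, and leave everything untouched at the end.

Things in the scene. Friction and masses are not known exactly. Their poses are not given: they have to be found in the camera images.
- box: dark wooden cutlery box, fixed to the worktop, 180 mm (its x) by 250 mm (its y), 85 mm high; origin at the centre of its underside, z up. Drawer in the front (-x side). The flat top is a frame with six square pockets 58 mm wide, centred at x = -34 or +34 mm and y = -70, 0 or +70 mm in the box's axes; each holds one inlay
- panel (a point): centre of the box's top at the height of the frame's face (85 mm above the box's origin), axes as the box. The six inlays are pale wood, 55 mm square, faces 2 mm below the frame. They look the same; five are bedded on cork, yield 5 N per mm (4 mm at most) and come back; the catch sinks 10 mm and stays; which is which differs every time
- catch (a joint): how far the hidden catch inlay is pressed down: 0 flush like the other inlays, 0.010 m fully down (12 mm below the frame). It resists with about 4 to 6 N (friction, no spring), stays where it is left and goes straight down; its pocket is 58 mm wide, so shut fingertips must be well inside it.
- drawer (a joint): how far the drawer stands out to the box's -x side: 0 shut, 0.045 m fully out. It is geared to the catch (4.5 times the catch's travel) and stays where it is.
- drawer_front (a point): centre of the outer face of the drawer's plain front board (222 mm wide, 55 mm high, no handle), flush with the box's front when shut; it must not be pushed or pulled
- lemon: yellow lemon, 78 x 55 x 56 mm, lying on the chopping board to the left; bystander; origin at its underside
- mug: white mug, 83 x 116 x 94 mm, standing to the right; bystander; origin at its underside
- shaker: glass salt shaker with a grey cap, 44 mm wide, 90 mm high, behind the box; bystander; origin at its underside
- yoghurt: yoghurt pot, 72 mm wide, 71 mm high, near the front edge on the left; bystander; origin at its underside

How it is judged:
By the outcome, as a careful person would: the job done as asked, in the order asked, and still so for the second after the job is handed in, with the robot touching nothing.
It also fails if it takes over 51 s, if anything falls off the work surface, if the arm or the gripper's body presses on something with over 40 N, if the wrist force passes 120 N, or if a joint passes its speed limit or range.

## Working session

There is one attempt and no reset: what is moved stays moved. The work goes in short steps, Python scripts to look and compute and a tool call to move; the robot and the scene stay as the last step left them, time stands still between calls to the robot, and variables do not carry over. Pictures are saved under pics/ and viewed, at most 10 in all, crops included, and the job is handed in when it is done.

Besides the shell and the picture viewer there is one more tool, called after ">>>" as name(argument=value, ...) on one line, values as JSON. drive_tool: Moves the arm, as the interface text tells. Its arguments: {"type":"object","properties":{"moves":{"type":"array"}},"required":["moves"]}

```bash
mkdir -p pics; python3 - <<'E'
from bench import manip
import cv2,pickle
c={n:manip.read_camera(n) for n in("scene","top")}
pickle.dump(c,open("c.pkl","wb"))
for n in c: cv2.imwrite(f"pics/{n}0.png",c[n]["img"]); print(n,c[n]["R"],c[n]["t"],c[n]["fx"],c[n]["cx"],c[n]["cy"])
print(manip.read_state())
E
```

```text
scene [[-0.53440336 -0.84505395  0.01722983]
 [-0.42503192  0.25105412 -0.86966643]
 [ 0.73058944 -0.47207589 -0.49333906]] [0.35892042 0.31262448 1.08017672] 398.3881016343348 318.95747730658053 196.77058835377426
top [[ 0.05775092 -0.99832166  0.00432473]
 [-0.97065869 -0.05716249 -0.2335683 ]
 [ 0.23342351  0.00929094 -0.97233078]] [0.06393733 0.59167831 1.5729216 ] 493.685015140315 323.32711049291254 206.70850387003134
{'time_s': 0.1, 'qpos': array([-1.55328618e+00,  3.81139738e-01,  1.29818678e+00, -4.17172104e-06,
        1.46358781e+00, -2.15308538e-01]), 'qvel': array([-0.00074871, -0.00010355, -0.0025023 ,  0.00177812, -0.00056482,
       -0.00127972]), 'joint_efforts': array([ 3.31707422e-03, -4.49226952e+01, -2.31655294e+01, -1.92928901e-04,
        3.70090929e-03, -1.56820690e-08]), 'position': array([ 0.12688449, -0.53491818,  0.25276691]), 'ee_rot': array([-3.11902380e+00, -3.64733216e-01, -1.98422304e-04]), 'wrist_force': array([-0.35384266,  0.22181136,  0.48542333]), 'torque': array([0.00726556, 0.06566092, 0.01082742]), 'finger_force': 0.0, 'grip_width': 0.08570671036678267}
```

View pics/top0.png

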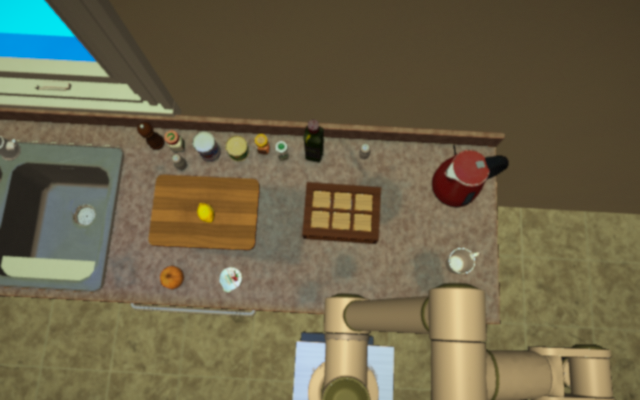

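View pics/scene0.png

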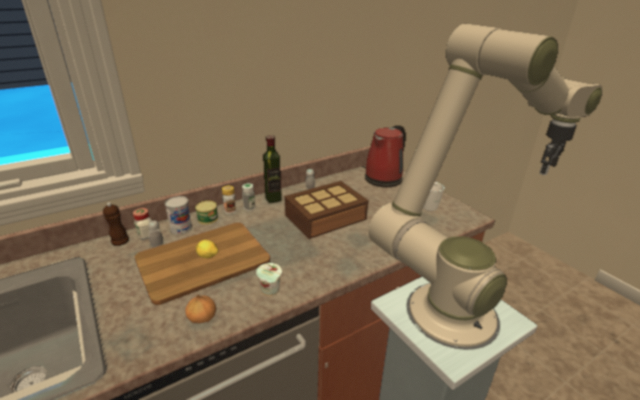

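The top view shows the box at about (342,212), with six pale inlays between (312,193) and (373,230). The mug is at (461,261), the kettle at (460,180), the shaker at (364,151) and the bottle at (314,142). In the scene view the box is at (326,205).

```bash
cat > h.py <<'E'
import cv2,numpy as np
ROI={"top":(302,182,382,244),"scene":(283,180,370,235)}
def ray(c,u,v,z):
    R=np.array(c["R"]);t=np.array(c["t"]);o=-R.T@t
    d=R.T@np.array([(u-c["cx"])/c["fx"],(v-c["cy"])/c["fy"],1]);return o+d*(z-o[2])/d[2]
def inlays(c,n,z=.083):
    x0,y0,x1,y1=ROI[n];im=c["img"][y0:y1,x0:x1]
    g=cv2.resize(im,None,fx=4,fy=4,interpolation=cv2.INTER_CUBIC)[...,1]
    th,m=cv2.threshold(g,0,255,cv2.THRESH_OTSU); 
    k,l,s,ce=cv2.connectedComponentsWithStats(m)
    return [(ray(c,x0+(ce[i][0]+.5)/4-.5,y0+(ce[i][1]+.5)/4-.5,z),s[i,4]) for i in range(1,k) if s[i,4]>300]
E
python3 - <<'E'
import pickle,numpy as np
from h import *
c=pickle.load(open("c.pkl","rb"))
M=np.array([[a,b] for a in(34,-34) for b in(70,0,-70)])/1e3
for n in c:
    L=inlays(c[n],n); print(n)
    for p,a in L: print(p.round(4),a)
    P=np.array([p[:2] for p,_ in L])
    if len(P)==6:
        o=np.argsort(-P[:,0]);P=np.vstack([sorted(P[o[:3]].tolist(),key=lambda q:-q[1]),sorted(P[o[3:]].tolist(),key=lambda q:-q[1])])
        ce=P.mean(0);z=((P-ce)@[1,1j])@np.conj(M@[1,1j]);yaw=np.angle(z);r=np.array([[np.cos(yaw),-np.sin(yaw)],[np.sin(yaw),np.cos(yaw)]])
        print("centre",ce,"yaw",np.degrees(yaw),"res mm",(1e3*(P-ce-M@r.T)).round(1).tolist())
    x0,y0,x1,y1=ROI[n];zm=c[n]["z_map"]
    # height from depth at inlay pixels
    for p,_ in L:
        q=c[n]["R"]@p+c[n]["t"];u=int(round(q[0]/q[2]*c[n]["fx"]+c[n]["cx"]));v=int(round(q[1]/q[2]*c[n]["fy"]+c[n]["cy"]))
        d=float(np.median(zm[v-2:v+3,u-2:u+3]));w=np.array(c[n]["R"]).T@(d*np.array([(u-c[n]["cx"])/c[n]["fx"],(v-c[n]["cy"])/c[n]["fy"],1])-c[n]["t"]);print("  depth pt",w.round(4))
E
```

```text
scene
[0.5161 0.052  0.083 ] 21261
[ 0.605  -0.0346  0.083 ] 1890
[0.6067 0.0353 0.083 ] 2032
[ 0.5377 -0.0335  0.083 ] 2109
[0.6073 0.1054 0.083 ] 2149
[0.5384 0.0365 0.083 ] 2249
[0.5397 0.1066 0.083 ] 2406
  depth pt [0.5088 0.0553 0.0859]
  depth pt [ 0.6043 -0.036   0.083 ]
  depth pt [0.6075 0.0334 0.0839]
  depth pt [ 0.5343 -0.0317  0.084 ]
  depth pt [0.6084 0.1054 0.0833]
  depth pt [0.5365 0.0366 0.0824]
  depth pt [0.5362 0.1077 0.0838]
top
[0.6148 0.1677 0.083 ] 1532
[ 0.6725 -0.0117  0.083 ] 2195
[0.6095 0.1066 0.083 ] 4556
[0.6083 0.0369 0.083 ] 4583
[ 0.6074 -0.0327  0.083 ] 4480
[ 0.5291 -0.0919  0.083 ] 1323
[0.5417 0.1073 0.083 ] 4753
[0.5408 0.0383 0.083 ] 4715
[ 0.5394 -0.0318  0.083 ] 4648
[0.4663 0.0915 0.083 ] 2352
  depth pt [0.6375 0.1719 0.0017]
  depth pt [ 0.6967 -0.0178 -0.0009]
  depth pt [0.6093 0.1074 0.0841]
  depth pt [0.6069 0.0376 0.0829]
  depth pt [ 0.6074 -0.0319  0.0834]
  depth pt [ 0.5463 -0.0994  0.0036]
  depth pt [0.5415 0.1067 0.0842]
  depth pt [0.5424 0.0377 0.0832]
  depth pt [ 0.5398 -0.0313  0.083 ]
  depth pt [0.4798 0.0929 0.0006]
```

>>> drive_tool(moves=[3.2, -2.4, 0, 0, 0, 7, 0, 6.4, -4.9, 0, 0, 0, 14.2, 0, 9.5, -7.3, 0, 0, 0, 14.2, 0, 12.7, -9.7, 0, 0, 0, 14.2, 0, 15.9, -12.1, 0, 0, 0, 14.2, 0, 19.1, -14.6, 0, 0, 0, 14.2, 0, 22.3, -17, 0, 0, 0, 14.2, 0, 25.4, -19.4, 0, 0, 0, 14.2, 0, 28.6, -21.9, 0, 0, 0, 14.2, 0, 31.8, -24.3, 0, 0, 0, 14.2, 0])

```text
time_s: 0.93
position: [0.3809, -0.2234, 0.2533]
ee_rot: [-3.141, 0.024, 0.0]
wrist_force: [0.7, -1.1, 0.4]
grip_width: 0.0003
finger_force: 0.0
```

>>> drive_tool(moves=[2.2, -2.8, 0, 0, 0, 0, 0, 4.4, -5.5, 0, 0, 0, 0, 0, 6.6, -8.3, 0, 0, 0, 0, 0, 8.9, -11, 0, 0, 0, 0, 0, 11.1, -13.8, 2, 0, 0, 0, 0, 13.3, -16.5, 5, 0, 0, 0, 0, 15.5, -19.2, 8, 0, 0, 0, 0, 15.5, -19.2, 11, 0, 0, 0, 0, 15.5, -19.2, 12.3, 0, 0, 0, 0, 15.5, -19.2, 12.3, 0, 0, 0, 0])

```text
time_s: 1.77
position: [0.5367, -0.0346, 0.1267]
ee_rot: [-3.139, 0.022, 0.011]
wrist_force: [0.1, -0.7, 0.5]
grip_width: 0.0001
finger_force: 0.0
```

```bash
python3 - <<'E'
from bench import manip
import cv2
for n,(x0,y0,x1,y1) in {"scene":(260,140,420,240)}.items():
    c=manip.read_camera(n); cv2.imwrite("pics/s1.png",cv2.resize(c["img"][y0:y1,x0:x1],None,fx=5,fy=5,interpolation=cv2.INTER_CUBIC))
print(manip.read_state()["wrist_force"],manip.read_state()["position"])
E
```

```text
[-0.12114972  0.20533752  0.88087965] [ 0.53754382 -0.0353094   0.12905703]
```

View pics/s1.png

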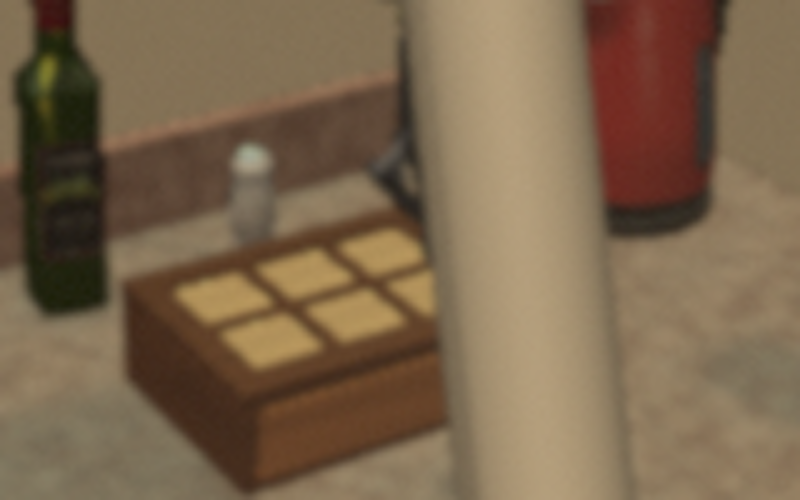

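The crop shows the box's lighter drawer front facing the robot. The forearm covers the near-right inlay, and the gripper is above it.

>>> drive_tool(moves=[0.1, -0.2, 0.8, 0, 0, 0, 0, 0.1, -0.2, 1.5, 0, 0, 0, 0, 0.1, -0.2, 1.9, 0, 0, 0, 0, 0.1, -0.2, 2.1, 0, 0, 0, 0, 0.1, -0.2, 2.1, 0, 0, 0, 0])

```text
time_s: 2.23
position: [0.539, -0.0339, 0.1093]
ee_rot: [-3.141, 0.024, 0.0]
wrist_force: [0.1, 0.0, 0.3]
grip_width: -0.0001
finger_force: 0.0
```

>>> drive_tool(moves=[0, 0, 0.1, 0, 0, 0, 0, 0, 0, 0.2, 0, 0, 0, 0, 0, 0, 0.2, 0, 0, 0, 0])

```text
time_s: 2.48
position: [0.5392, -0.0338, 0.1074]
ee_rot: [3.141, -0.024, 0.0]
wrist_force: [-0.2, 0.5, 0.0]
grip_width: 0.0003
finger_force: 0.0
```

>>> drive_tool(moves=[0, 0, 0.1, 0, 0, 0, 0, 0, 0, 0.1, 0, 0, 0, 0, 0, 0, 0.1, 0, 0, 0, 0])

```text
time_s: 2.73
position: [0.5391, -0.0337, 0.1063]
ee_rot: [3.141, -0.024, 0.0]
wrist_force: [-0.2, 0.2, 0.1]
grip_width: 0.0001
finger_force: 0.0
```

>>> drive_tool(moves=[0, 0, 0.1, 0, 0, 0, 0, 0, 0, 0.1, 0, 0, 0, 0, 0, 0, 0.1, 0, 0, 0, 0])

```text
time_s: 2.98
position: [0.5391, -0.0337, 0.1053]
ee_rot: [-3.141, 0.024, 0.0]
wrist_force: [0.7, -0.3, -1.0]
grip_width: 0.0001
finger_force: 0.0
```

>>> drive_tool(moves=[0, 0, 0.1, 0, 0, 0, 0, 0, 0, 0.1, 0, 0, 0, 0, 0, 0, 0.1, 0, 0, 0, 0])

```text
time_s: 3.23
position: [0.5392, -0.0337, 0.1045]
ee_rot: [3.141, -0.024, 0.0]
wrist_force: [-1.0, 1.3, 2.8]
grip_width: -0.0003
finger_force: 1.3
```

>>> drive_tool(moves=[0, 0, 0.1, 0, 0, 0, 0, 0, 0, 0.1, 0, 0, 0, 0, 0, 0, 0.1, 0, 0, 0, 0])

```text
time_s: 3.48
position: [0.5392, -0.0337, 0.1037]
ee_rot: [3.141, -0.023, 0.001]
wrist_force: [-1.1, 0.4, 6.2]
grip_width: -0.0003
finger_force: 3.1
```

>>> drive_tool(moves=[0, 0, 0.1, 0, 0, 0, 0, 0, 0, 0.15, 0, 0, 0, 0, 0, 0, 0.15, 0, 0, 0, 0])

```text
time_s: 3.73
position: [0.5392, -0.0337, 0.1027]
ee_rot: [3.141, -0.023, 0.001]
wrist_force: [-3.0, 1.0, 11.4]
grip_width: -0.0001
finger_force: 5.7
```

That inlay is cork: the force rises about 5 N per mm. Next is the near middle one.

>>> drive_tool(moves=[0, 0, -1.8, 0, 0, 0, 0, 0, -2, -1.8, 0, 0, 0, 0, 0, -4.5, -1.8, 0, 0, 0, 0, 0, -7, -1.8, 0, 0, 0, 0, 0, -7, -1.8, 0, 0, 0, 0, 0, -7, -0.8, 0, 0, 0, 0, 0, -7, -0.4, 0, 0, 0, 0, 0, -7, -0.2, 0, 0, 0, 0, 0, -7, 0, 0, 0, 0, 0, 0, -7, 0, 0, 0, 0, 0])

```text
time_s: 4.57
position: [0.5399, 0.0359, 0.1022]
ee_rot: [-3.14, 0.026, 0.001]
wrist_force: [-5.2, 3.8, 13.7]
grip_width: 0.0004
finger_force: 7.0
```

>>> drive_tool(moves=[0, 0, -1.8, 0, 0, 0, 0, 0, -2, -1.8, 0, 0, 0, 0, 0, -4.5, -1.8, 0, 0, 0, 0, 0, -7, -1.8, 0, 0, 0, 0, 0, -7, -1.8, 0, 0, 0, 0, 0, -7, -0.8, 0, 0, 0, 0, 0, -7, -0.4, 0, 0, 0, 0, 0, -7, -0.2, 0, 0, 0, 0, 0, -7, 0, 0, 0, 0, 0, 0, -7, 0, 0, 0, 0, 0])

```text
time_s: 5.4
position: [0.541, 0.1053, 0.1021]
ee_rot: [-3.141, 0.026, 0.001]
wrist_force: [-5.9, 1.6, 14.7]
grip_width: -0.0003
finger_force: 7.0
```

Cork again. On to the far row.

>>> drive_tool(moves=[0, 0, -1.8, 0, 0, 0, 0, 2, 0, -1.8, 0, 0, 0, 0, 4.5, 0, -1.8, 0, 0, 0, 0, 6.8, 0, -1.8, 0, 0, 0, 0, 6.8, 0, -1.8, 0, 0, 0, 0, 6.8, 0, -0.8, 0, 0, 0, 0, 6.8, 0, -0.4, 0, 0, 0, 0, 6.8, 0, -0.2, 0, 0, 0, 0, 6.8, 0, 0, 0, 0, 0, 0, 6.8, 0, 0, 0, 0, 0, 0])

```text
time_s: 6.23
position: [0.6084, 0.1044, 0.1025]
ee_rot: [3.14, -0.024, -0.001]
wrist_force: [-4.6, -4.4, 12.7]
grip_width: -0.0001
finger_force: 6.1
```

>>> drive_tool(moves=[0, 0, -1.8, 0, 0, 0, 0, 0, 2, -1.8, 0, 0, 0, 0, 0, 4.5, -1.8, 0, 0, 0, 0, 0, 7, -1.8, 0, 0, 0, 0, 0, 7, -1.8, 0, 0, 0, 0, 0, 7, -0.8, 0, 0, 0, 0, 0, 7, -0.4, 0, 0, 0, 0, 0, 7, -0.2, 0, 0, 0, 0, 0, 7, 0, 0, 0, 0, 0, 0, 7, 0, 0, 0, 0, 0])

```text
time_s: 7.07
position: [0.6078, 0.036, 0.1012]
ee_rot: [-3.141, 0.022, 0.002]
wrist_force: [-0.3, 0.5, 0.1]
grip_width: -0.0001
finger_force: 0.0
```

There is no force here even though the tool is deeper, so this inlay has sunk and stayed down: it is the catch. I'll press it further.

>>> drive_tool(moves=[0, 0, 0.1, 0, 0, 0, 0, 0, 0, 0.2, 0, 0, 0, 0, 0, 0, 0.3, 0, 0, 0, 0, 0, 0, 0.4, 0, 0, 0, 0, 0, 0, 0.4, 0, 0, 0, 0])

```text
time_s: 7.48
position: [0.6083, 0.0355, 0.0977]
ee_rot: [-3.141, 0.023, -0.001]
wrist_force: [0.4, 0.7, 0.7]
grip_width: 0.0
finger_force: 0.8
```

>>> drive_tool(moves=[0, 0, 0.1, 0, 0, 0, 0, 0, 0, 0.2, 0, 0, 0, 0, 0, 0, 0.2, 0, 0, 0, 0])

```text
time_s: 7.73
position: [0.6083, 0.0353, 0.0957]
ee_rot: [-3.141, 0.024, -0.001]
wrist_force: [0.5, 1.5, 1.3]
grip_width: -0.0002
finger_force: 0.9
```

>>> drive_tool(moves=[0, 0, 0.1, 0, 0, 0, 0, 0, 0, 0.1, 0, 0, 0, 0, 0, 0, 0.1, 0, 0, 0, 0])

```text
time_s: 7.98
position: [0.6083, 0.0352, 0.0951]
ee_rot: [3.141, -0.024, 0.001]
wrist_force: [-1.0, 2.6, 5.3]
grip_width: 0.0005
finger_force: 2.7
```

>>> drive_tool(moves=[0, 0, 0.1, 0, 0, 0, 0, 0, 0, 0.2, 0, 0, 0, 0, 0, 0, 0.2, 0, 0, 0, 0])

```text
time_s: 8.23
position: [0.6084, 0.0352, 0.095]
ee_rot: [3.141, -0.023, 0.003]
wrist_force: [-6.7, 1.5, 19.7]
grip_width: 0.0001
finger_force: 10.0
```

>>> drive_tool(moves=[0, 0, 0.1, 0, 0, 0, 0, 0, 0, 0.2, 0, 0, 0, 0, 0, 0, 0.2, 0, 0, 0, 0, 0, 0, 0.2, 0, 0, 0, 0])

```text
time_s: 8.57
position: [0.6084, 0.0352, 0.0949]
ee_rot: [3.141, -0.023, 0.005]
wrist_force: [-11.8, 3.9, 34.0]
grip_width: -0.0001
finger_force: 17.1
```

It has bottomed at 10 mm. I'll retract straight up and then swing aside so the cameras can check.

>>> drive_tool(moves=[0, 0, -0.6, 0, 0, 0, 0, 0, 0, -2, 0, 0, 0, 0, 0, 0, -5, 0, 0, 0, 0, 0, 0, -8, 0, 0, 0, 0, 0, 0, -11, 0, 0, 0, 0, 0, 0, -14, 0, 0, 0, 0, 0, 0, -17, 0, 0, 0, 0, -4, 0, -17, 0, 0, 0, 0, -8, 0, -17, 0, 0, 0, 0, -8, 0, -17, 0, 0, 0, 0])

```text
time_s: 9.4
position: [0.5214, 0.0371, 0.2595]
ee_rot: [-3.141, 0.023, 0.012]
wrist_force: [0.3, -1.1, 0.0]
grip_width: -0.0
finger_force: 0.0
```

>>> drive_tool(moves=[-2, 4, 0, 0, 0, 0, 0, -4, 7, 0, 0, 0, 0, 0, -5, 11, 0, 0, 0, 0, 0, -7, 14, 0, 0, 0, 0, 0, -9, 18, 0, 0, 0, 0, 0, -10, 21, 0, 0, 0, 0, 0, -12, 25, 0, 0, 0, 0, 0, -14, 28, 0, 0, 0, 0, 0, -14, 28, 0, 0, 0, 0, 0, -14, 28, 0, 0, 0, 0, 0])

```text
time_s: 10.23
position: [0.3829, -0.2431, 0.2604]
ee_rot: [-3.141, 0.03, 0.001]
wrist_force: [0.6, 0.1, 0.0]
grip_width: -0.0002
finger_force: 0.0
```

```bash
python3 - <<'E'
from bench import manip
import cv2,numpy as np
im=[]
for n,(x0,y0,x1,y1) in {"scene":(260,150,420,250),"top":(270,140,430,240)}.items():
    c=manip.read_camera(n); im.append(cv2.resize(c["img"][y0:y1,x0:x1],None,fx=4,fy=3,interpolation=cv2.INTER_CUBIC))
cv2.imwrite("pics/end.png",np.vstack(im)); s=manip.read_state();print(s["wrist_force"],s["position"],s["time_s"])
E
```

```text
[0.12091302 0.20249368 0.50539528] [ 0.38404423 -0.24115031  0.2605996 ] 10.3333
```

View pics/end.png

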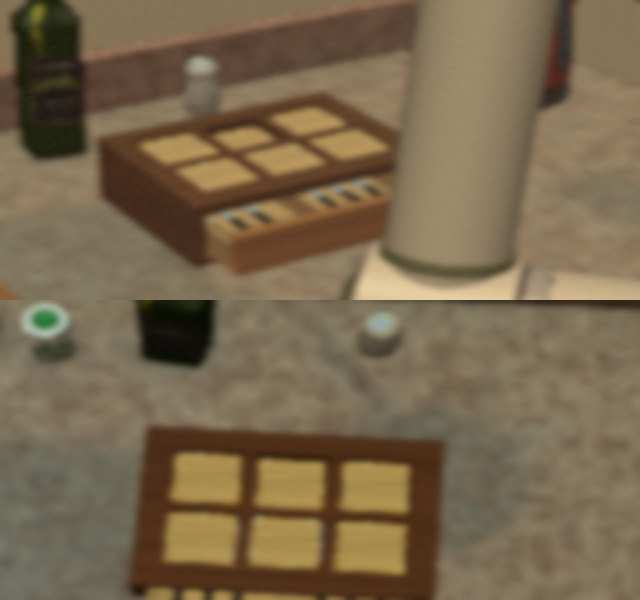

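The drawer stands out with its cutlery showing, and the far middle inlay is sunk (its edges are shadowed at about (242,138)). The shaker is still in place and the robot is clear of everything.

```bash
python3 -c "
from bench import manip
print(manip.job_done())"
```

```text
the job is handed in; nothing more can be done
None
```

The far middle inlay was the catch: I pressed it fully home (10 mm), the drawer ran out and stayed out, and I handed the job in with the arm clear and nothing else touched.

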